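# Flip a spotting plate over the edge of the drying board

## Robot

A 6-joint arm with a two-finger parallel gripper is mounted at the origin on a cart in front of the work surface, level with it; the furniture and walls round the work are solid. World frame = base frame: x ahead of the robot, y to its left, z up, the work surface at z = 0. Lengths are in mm, angles in rad, forces in N, time in s.
With the tool pointing down it reaches from about 400 to 925 mm from the base axis. Payload 12.5 kg.
Tool frame: the origin (TCP) lies midway between the tips of the shut fingers; the grasp point (between the pads) lies 19 mm behind it; z points along the fingers, y is the line along which they close (so a half turn about z gives the same grasp; the last joint's range is limited). The gripper opens to 95 mm and grips with 3 to 60 N. Pads are 20 mm wide; open, the fingers measure 119 mm over their backs; the gripper's body (75 mm by 180 mm) begins 59 mm behind the grasp point.
Start: joints at [-1.256, 0.491, 1.559, -0, 1.092, -0.106], TCP at [255.331, -570.485, 214.661] pointing down, gripper open.
Joint ranges: [-3.1, 3.1], [-0.84, 2.19], [0.05, 2.79], [-1.13, 4.28], [0.06, 2.93], [-2.69, 2.69]. Speed limits (rad/s): [2.22, 2.22, 2.79, 3.14, 3.14, 3.14].

## Interface

Orientations are given as [roll, pitch, yaw] about the fixed x, y, z axes, in that order (R = Rz(yaw) Ry(pitch) Rx(roll)).
In Python, from cell import state, viewer, env, models gives the robot as it stands. The module is installed in compiled form; this text tells all that it offers.
- The arm moves only by the tool arm_command, never from a script. Its argument "rows" is a list of rows, each a list of 2 entries, a list of its own where there are three numbers: the shift along the tool's x, y, z normalised to -1 to 1, where 1 is 0.25 m, then the turn about the tool's z normalised to -1 to 1, where 1 is pi rad. A call has exactly 5 rows; each row shifts and turns the commanded pose from where the row before left it, along the tool's axes as they then stand; what a row does not reach is not made up. A row lasts 1/10 s, in which the tool goes at most 50 mm and 8.59 degrees, less where a joint would pass 70% of its speed; a pose out of reach is approached as far as the arm can. A call with a number of a shift or a turn outside -1 to 1 is refused whole. A call with a gripper value outside its range is refused whole. "claw" is the opening, from 0 (shut) to 1 (fully open), set as the call begins (left out, the last holds). The fingers move at their own pace and stop on an object; the grip force is fixed at half the most. Time passes only in rows, so rows that do not move let the fingers close, or fill a call up. It gives the time, the measured TCP pose, the force, the opening and the grip force at its end, in the units of the state.
- state(): the state, without advancing time (a new reading comes with each control period).
- viewer.read_camera(name): name is "scene" or "top" or "wrist"; returns (picture, depth): 420x560x3 uint8, red, green, blue; 420x560 float32, mm along the optical axis (not along the pixel's ray), 0 where there is no reading.
- viewer.get_calibration(name): a dict with "camera_matrix" (3x3 intrinsics, pixels), "world_to_cam" (4x4, takes a point from world to camera coordinates). Camera axes: x right, y up, looking along -z (the intrinsics and any distortion apply to the point x, -y, -z); pixel columns grow to the right and rows downward; lengths in mm; the calibration is good to about 2 mm. A picture is of the moment at which its call begins: read the wrist's pose just before it. get_calibration takes no time and is no camera call; for the wrist camera it gives the pose at the moment of the call.
- env.job_done(): hands the job in; it is judged then, once.
Trained networks look in the newest picture that a camera, given by its name, has taken for a name from the list of things; names that differ only in an ending like _2 or _b are one class to them, and where a whole thing is asked for, a point or a joint stands for the part that bears it (a point fixed in the world has none). Each returns a list of dicts, best first, with "confidence" (0 to 1); they miss things now and then, are a little off and sometimes report something else, mostly with a low value. They report only what shows in the picture. A call takes as long as a camera call.
- models.search_frame(camera, label): "position" ([x, y, z] in mm, in world coordinates, good to about 4 mm: the middle of the surface that is visible of it).
- models.mark_of(camera, label): "position" ([x, y, z] in mm, in world coordinates, good to about 4 mm: a listed point, or the origin of a listed thing).
The state is a dict: "t": time; "joints": joint angles; "qvel": joint speeds; "tau": joint torques, N m; "eef_pos": TCP position; "tcp_rot": TCP orientation; "ft_force": force on the tool from outside, world axes, zero at the start; "moment": the same for the moment, N m; "opening": opening from 0.0 (shut) to 1.0 (fully open); "grip_force": force on a finger pad.
Only numpy, scipy, OpenCV 4.12 (cv2) and the standard library are available. Lean on these libraries where they do the work, as an engineer would, in place of code of your own. Each camera call takes 0.05 s, during which the arm holds its last target. There are 200 camera calls.

## Task

The white spotting plate lies with its wells face down in front of the grey drying board. Without picking it up, push it with your fingertips against the board's near edge, tip it up against that edge until it flips over onto the board, then push it until it lies flat with its wells up and wholly on the board. Leave everything else where it stands.

Things in the scene. Friction and masses are not known exactly. Their poses are not given: they have to be found in the camera images.
- plate: Loose white spotting plate, 64 (its x) x 90 (its y) x 12 mm, about 120 g, six round wells 19 mm wide in one face. Starts wells down, 40 to 75 mm short of the board, its +x edge towards the board, up to 0.3 rad from square. Origin in the middle of the wells' face; z points from there through the plain face (up at the start, down once flipped). Past upright it topples onto the board, overhanging a little.
- plate_front (a point): middle of the plate's front edge (its +x side, towards the board at the start), at half thickness
- plate_rear (a point): middle of the plate's rear edge (its -x side, away from the board at the start; where to push), at half thickness. With the front edge home, push here with about 7 N and raise the tips along a 64 mm arc about the front edge: friction carries the rear edge up, the front edge slips back a few mm. Follow the arc until upright, about 65 mm up (a level push sooner jams), then push on.
- plate_left (a point): middle of the plate's +y edge, at half thickness
- plate_right (a point): middle of the plate's -y edge, at half thickness
- board: Grey drying board, fixed to the worktop, 100 (its x) x 180 (its y) x 6 mm thick, flat top with thin drain ribs that do not stand up noticeably. Origin on the worktop under the middle of its near, 180 mm long edge; x points from that edge across the board, away from the robot (the board is turned to the right by 0.05 to 0.75 rad), y along the edge, z up. The near edge is an upright step 6 mm high.
- spare_bottle: bystander: white bottle, 48 mm across, 112 mm high, upright on the worktop to the left of the plate; origin under its centre
- tape_roll: bystander: roll of beige tape lying flat, 68 mm across, 19 mm high, right of the board; origin under its centre
- bottle_cap: bystander: white screw cap, 23 mm across, 17 mm high, on the worktop to the right of the plate; origin under its centre
- petri_dish: bystander: clear petri dish, 70 mm across, 16 mm high, left of the board; origin under its centre
- beaker: bystander: clear beaker, 70 mm across, 92 mm high, left of the work; origin under its centre
- lab_timer: bystander: white timer with three buttons, 58x66x20 mm, left of the work, in front of the pump; origin under its centre

How it is judged (in metres and radians):
On the way:
1. the plate is tipped up, its front edge down at the board's edge (angle between plate's own z axis and vertical between 0.5 and 1.6 rad and height (world z) of plate_front below 0.02 m and height (world z) of plate_rear above 0.028 m and x of plate_front in the frame of board between -0.025 and 0.01 m), for 0.1 s.
At the end, for the whole second after the job is handed in: The plate is at rest, flat on the drying board (within 0.08 rad), wells up, with the middles of all four of its edges within the board's outline (2 mm allowed) (angle between plate's own z axis and vertical above 3.06 rad and height (world z) of plate between 0.013 and 0.022 m and x of plate_front in the frame of board between -0.002 and 0.102 m and x of plate_rear in the frame of board between -0.002 and 0.102 m and y of plate_left in the frame of board between -0.092 and 0.092 m and y of plate_right in the frame of board between -0.092 and 0.092 m and linear speed of plate below 0.01 m/s); the robot touches nothing.
It fails at once if the plate is lifted clear: all four of its edges more than 28 mm above the worktop (height (world z) of each of plate_front, plate_rear, plate_left, plate_right above 0.028 m).
It fails at once if a bystander is moved by more than 15 mm (distance of any of spare_bottle, tape_roll, bottle_cap, petri_dish, beaker, lab_timer from where it was at the start of the episode above 0.015 m).
It also fails if it takes over 67 s, if anything falls off the work surface, if the arm or the gripper's body presses on something with over 40 N, if the wrist force passes 120 N, or if a joint passes its speed limit or range.

## Working session

There is one attempt and no reset: what is moved stays moved. The work goes in short steps, Python scripts to look and compute and a tool call to move; the robot and the scene stay as the last step left them, time stands still between calls to the robot, and variables do not carry over. Pictures are saved under pics/ and viewed, at most 10 in all, crops included, and the job is handed in when it is done.

Besides the shell and the picture viewer there is one more tool, called after ">>>" by a JSON object that holds its "name" and its "arguments", one argument or row to a line. arm_command: Moves the arm, as the interface text tells. Scaled input: -1 to 1 covers 0.25 m each way for a shift and pi rad each way for a turn. Its arguments: {"type":"object","properties":{"rows":{"type":"array","items":{"type":"array"}},"claw":{"type":"number"}},"required":["rows"]}

```bash
mkdir -p pics
cat > h.py <<'E'
import numpy as np, cv2
from cell import state, viewer, env, models
def snap(cam,name):
    p,d=viewer.read_camera(cam); cv2.imwrite(f'pics/{name}.png',p[:,:,::-1]); c=viewer.get_calibration(cam); return p,d,c
def world(u,v,z,c):
    K=c['camera_matrix'];T=np.linalg.inv(c['world_to_cam'])
    r=np.linalg.solve(K,[u,v,1.]);r=T[:3,:3]@np.array([r[0],-r[1],-r[2]]);o=T[:3,3]
    return o+r*(z-o[2])/r[2]
def mark(cam,n):
    r=models.mark_of(cam,n)
    return [(np.round(x['position'],1).tolist(),round(x['confidence'],2)) for x in r[:2]]
E
python3 - <<'E'
from h import *
s=state();print(s)
p,d,c=snap('top','top0');snap('scene','scene0')
for cam in ['top','scene']:
  for n in ['plate','plate_front','plate_rear','plate_left','plate_right','board','spare_bottle','bottle_cap','tape_roll']: print(cam,n,mark(cam,n))
E
```

```text
{'t': 0.0, 'joints': array([-1.25559938e+00,  4.91566299e-01,  1.55942272e+00,  2.36842151e-05,
        1.09170716e+00, -1.05625649e-01]), 'qvel': array([ 0.0011887 ,  0.00046054, -0.00090609, -0.00078469, -0.00116573,
       -0.00187291]), 'tau': array([ 1.18099433e-03, -6.12645435e+01, -2.58179533e+01,  6.93037058e-02,
        4.82398644e-02, -1.42106110e-04]), 'eef_pos': array([ 255.25867446, -570.24389609,  214.06676907]), 'tcp_rot': array([-3.14049750e+00, -1.37232294e-04,  4.20811590e-01]), 'ft_force': array([-0.19198284,  0.81023906, -0.25717014]), 'moment': array([-0.01130625,  0.02557066, -0.0156785 ]), 'grip_force': 0.0, 'opening': 1.0014918715842027}
top plate [([421.0, -224.5, -1.1], 0.59), ([496.2, -398.5, -2.5], 0.37)]
top plate_front [([442.4, -241.7, 6.1], 0.9)]
top plate_rear [([395.4, -205.3, 7.0], 0.83)]
top plate_left [([453.3, -193.5, 6.6], 0.93)]
top plate_right [([387.0, -250.5, 5.0], 0.85)]
top board [([507.3, -248.1, 2.1], 0.75), ([433.3, 47.5, -0.5], 0.66)]
top spare_bottle [([501.0, -76.9, 1.5], 0.96), ([451.8, -190.3, 4.6], 0.38)]
top bottle_cap [([578.9, 36.4, -2.3], 0.75), ([412.8, -330.5, -2.7], 0.69)]
top tape_roll [([495.9, -399.8, -3.3], 0.77)]
scene plate [([419.1, -226.4, 2.4], 0.59)]
scene plate_front [([442.6, -246.2, 7.7], 0.88)]
scene plate_rear [([396.6, -198.9, 6.2], 0.7)]
scene plate_left [([450.1, -191.9, 5.8], 0.62)]
scene plate_right [([384.6, -254.6, 5.0], 0.84)]
scene board [([508.0, -247.9, 0.4], 0.58)]
scene spare_bottle [([499.1, -76.8, 0.6], 0.78)]
scene bottle_cap [([411.6, -328.6, 3.1], 0.75), ([451.7, -192.4, 4.8], 0.53)]
scene tape_roll [([496.0, -396.9, -0.5], 0.81)]
```

View pics/top0.png

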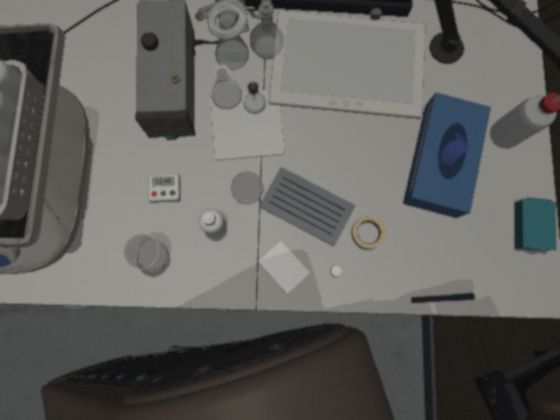

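The top view shows the board with corners near (280,168), (354,207), (335,243), (261,207), the plate centred near (284,266), the cap at (336,271) and the bottle at (212,222).

```bash
cat >> h.py <<'E'
def rects():
    p,d,c=snap('top','tmp')
    g=cv2.cvtColor(p,cv2.COLOR_RGB2GRAY)
    out={}
    for n,m,z in [('board',(g<115),6),('plate',(g>185),12)]:
        m=m.astype(np.uint8)*255
        roi=np.zeros_like(m); roi[150:300,235:365]=1
        m=m*roi
        m=cv2.morphologyEx(m,cv2.MORPH_CLOSE if n=='board' else cv2.MORPH_OPEN,np.ones((3,3)))
        cs,_=cv2.findContours(m,cv2.RETR_EXTERNAL,cv2.CHAIN_APPROX_NONE)
        k=max(cs,key=cv2.contourArea); b=cv2.boxPoints(cv2.minAreaRect(k))
        out[n]=(b,np.array([world(u,v,z,c)[:2] for u,v in b]))
    return out
E
python3 - <<'E'
from h import *
for k,(b,w) in rects().items():
    print(k,b.round(1).tolist(),w.round(1).tolist(),w.mean(0).round(1),[ (np.linalg.norm(w[i]-w[i-1]).round(1),round(float(np.arctan2(*(w[i]-w[i-1])[::-1])),3)) for i in range(4)])
p,d,c=snap('top','t1')
x=p[150:305,230:380];cv2.imwrite('pics/crop.png',cv2.resize(x,None,fx=5,fy=3.8)[:,:,::-1] if 0 else cv2.resize(x,None,fx=3.8,fy=3.8,interpolation=cv2.INTER_CUBIC)[:,:,::-1])
E
```

```text
Traceback (most recent call last):
  File "h.py", line 22, in rects
    k=max(cs,key=cv2.contourArea); b=cv2.boxPoints(cv2.minAreaRect(k))
ValueError: max() iterable argument is empty
```

Run:
```python
from h import *
p,d,c=snap('top','t1')
g=cv2.cvtColor(p,cv2.COLOR_RGB2GRAY)
print(g[266,255:320:3],g[205,255:365:4])
x=p[150:305,230:380];cv2.imwrite('pics/crop.png',cv2.resize(x,None,fx=3.8,fy=3.8,interpolation=cv2.INTER_CUBIC)[:,:,::-1])
```

```text
[125 105 130 160 162 162 162 162 162 162 161 161 161 160 161 159 151 128
 126 142 146 145] [148 103 100  98  96  74  85  98  93  72  91  98  84  73  93  96  80  79
  94  91  69  83  95  96  96 130 141 141]
```

View pics/crop.png

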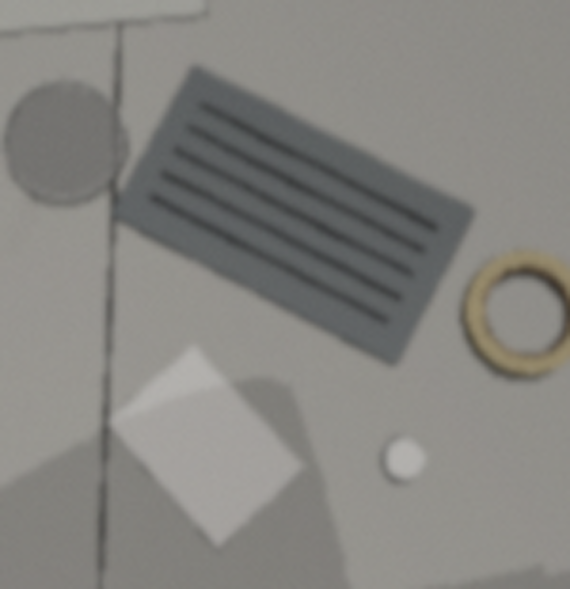

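The enlarged crop (3.8x, offset (230,150)) shows board corners (194,67), (474,211), (397,364), (118,216) and plate corners (194,346), (303,466), (219,546), (110,425).

Run:
```python
from h import *
c=viewer.get_calibration('top')
def q(P,z): return np.array([world(230+u/3.8-.4,150+v/3.8-.4,z,c)[:2] for u,v in P])
for n,P,z in [('board',[(194,67),(474,211),(397,364),(118,216)],6),('plate',[(194,346),(303,466),(219,546),(110,425)],12)]:
    w=q(P,z);print(n,w.round(1).tolist(),w.mean(0).round(1),[(np.linalg.norm(w[i]-w[i-1]).round(1),round(float(np.arctan2(*(w[i]-w[i-1])[::-1])),3)) for i in range(4)])
print(viewer.get_calibration('wrist')['world_to_cam'].round(2).tolist())
```

```text
board [[631.7, -213.0], [552.9, -371.7], [465.8, -328.7], [544.2, -172.8]] [ 548.7 -271.6] [(np.float64(96.3), -0.43), (np.float64(177.2), -2.032), (np.float64(97.1), 2.684), (np.float64(174.5), 1.105)]
plate [[471.8, -216.9], [408.4, -277.3], [364.8, -233.0], [427.6, -172.6]] [ 418.2 -224.9] [(np.float64(62.6), -0.787), (np.float64(87.6), -2.38), (np.float64(62.2), 2.348), (np.float64(87.1), 0.766)]
[[0.41, -0.91, -0.0, -625.47], [0.88, 0.39, -0.28, 32.9], [0.26, 0.12, 0.96, -390.51], [0.0, 0.0, 0.0, 1.0]]
```

>>> {"name": "arm_command", "arguments": {
  "rows": [
    [[0,0,0],0.047],
    [[0,0,0],0.047],
    [[0,0,0],0.047],
    [[0,0,0],0.047],
    [[0,0,0],0.047]
  ],
  "claw": 0.6
}}

```text
t: 1.6
eef_pos: [255.3, -570.5, 214.7]
tcp_rot: [3.141, -0.0, -0.324]
ft_force: [-0.4, 0.5, -0.3]
opening: 0.637
grip_force: 0.0
```

>>> {"name": "arm_command", "arguments": {
  "rows": [
    [[0,0,0],0.045],
    [[0,-0.15,0],0],
    [[0,-0.15,0],0],
    [[0,-0.15,0],0],
    [[0,-0.15,0],0]
  ]
}}

```text
t: 2.1
eef_pos: [322.2, -434.7, 214.7]
tcp_rot: [3.142, -0.0, -0.459]
ft_force: [0.3, 0.3, 0.3]
opening: 0.602
grip_force: 0.0
```

>>> {"name": "arm_command", "arguments": {
  "rows": [
    [[0,-0.15,0],0],
    [[0,-0.15,0],0],
    [[0,-0.15,0],0],
    [[0,-0.15,0],0],
    [[0,-0.15,0],0]
  ]
}}

```text
t: 2.6
eef_pos: [405.3, -266.5, 214.8]
tcp_rot: [3.141, -0.0, -0.459]
ft_force: [-0.2, 0.1, 0.0]
opening: 0.601
grip_force: 0.0
```

```bash
cat >> h.py <<'E'
O=np.array([505.5,-250.5]);A=-0.459
X=np.array([np.cos(A),np.sin(A)]);Y=np.array([-X[1],X[0]])
def bf(p): p=np.array(p);return np.round([(p[:2]-O)@X,(p[:2]-O)@Y,p[2]],1).tolist()
def show():
    s=state();print(round(s['t'],2),bf(s['eef_pos']),s['tcp_rot'].round(3),'F',bf(np.r_[s['ft_force'][:2]+O,s['ft_force'][2]]),round(s['opening'],2))
E
python3 -c "
from h import *
show()"
```

```text
2.6 [-82.7, -58.8, 214.8] [ 3.141 -0.    -0.459] F [-0.2, 0.0, 0.0] 0.6
```

Run:
```python
from h import *
p,d,c=snap('wrist','w1')
for n in ['plate','plate_front','plate_rear','plate_left','plate_right','board']:
  for r in mark('wrist',n): print(n,r,bf(r[0]))
np.save('c.npy',c,allow_pickle=True)
```

```text
plate ([420.0, -219.8, 3.6], 0.68) [-90.3, -10.4, 3.6]
plate_front ([444.5, -245.4, 6.2], 0.89) [-56.9, -22.5, 6.2]
plate_rear ([399.6, -195.5, 4.1], 0.92) [-119.3, 2.4, 4.1]
plate_left ([448.3, -193.7, 8.6], 0.8) [-76.4, 25.6, 8.6]
plate_right ([391.5, -256.7, 8.9], 0.71) [-99.5, -56.1, 8.9]
board ([502.7, -247.5, 1.5], 0.61) [-3.8, 1.4, 1.5]
```

View pics/w1.png

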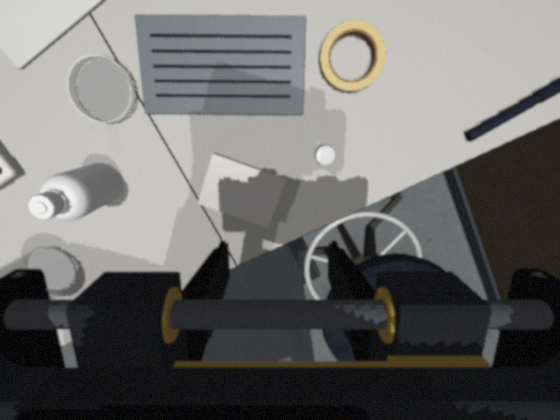

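The wrist view shows the board's near edge level in the picture (row 114, columns 145-304), so the tool is square to the board; the plate is half in shadow at about (240,190).

>>> {"name": "arm_command", "arguments": {
  "rows": [
    [[-0.1,-0.06,0],0],
    [[-0.1,-0.06,0],0],
    [[-0.08,-0.06,0],0],
    [[0,0,0.15],0],
    [[0,0,0.15],0]
  ]
}}

```text
t: 3.45
eef_pos: [362.1, -197.4, 139.7]
tcp_rot: [3.141, -0.004, -0.46]
ft_force: [0.6, -0.4, -1.0]
opening: 0.6
grip_force: 0.0
```

>>> {"name": "arm_command", "arguments": {
  "rows": [
    [[0,0,0.15],0],
    [[0,0,0.15],0],
    [[0,0,0.12],0],
    [[0,0,0.1],0],
    [[0,0,0.03],0]
  ]
}}

```text
t: 3.95
eef_pos: [361.1, -196.9, 0.2]
tcp_rot: [-3.141, 0.003, -0.46]
ft_force: [-1.3, 0.1, 29.1]
opening: 0.601
grip_force: 16.0
```

```bash
python3 -c "
from h import *
show()
p,d,c=snap('top','t2')
for n in ['plate','plate_front','plate_rear']:
  for r in mark('top',n): print(n,r,bf(r[0]))
"
```

```text
3.95 [-153.2, -15.9, 0.2] [-3.141e+00  3.000e-03 -4.600e-01] F [-1.2, -0.4, 29.1] 0.6
plate ([419.6, -222.8, -2.8], 0.68) [-89.3, -13.2, -2.8]
plate_front ([444.5, -245.6, 5.6], 0.8) [-56.9, -22.6, 5.6]
```

>>> {"name": "arm_command", "arguments": {
  "rows": [
    [[0,0,-0.008],0],
    [[0,0,0],0],
    [[0.04,0,0],0],
    [[0.04,0,0],0],
    [[0,0,0],0]
  ]
}}

```text
t: 4.65
eef_pos: [381.7, -206.4, 4.3]
tcp_rot: [3.141, -0.002, -0.459]
ft_force: [0.0, 0.7, -1.0]
opening: 0.601
grip_force: 0.0
```

>>> {"name": "arm_command", "arguments": {
  "rows": [
    [[0.02,0,0.004],0],
    [[0.03,0,0.002],0],
    [[0.03,0,0],0],
    [[0.03,0,0],0],
    [[0.03,0,0],0]
  ]
}}

```text
t: 5.15
eef_pos: [412.0, -221.2, 2.6]
tcp_rot: [3.142, -0.0, -0.459]
ft_force: [-0.5, 0.9, -0.7]
opening: 0.603
grip_force: 0.2
```

```bash
python3 -c "
from h import *
show()
for cam in ['top','wrist','scene']:
 p,d,c=snap(cam,cam+'3')
 for n in ['plate','plate_front','plate_rear','plate_left','plate_right']:
  for r in mark(cam,n)[:1]: print(cam,n,r[1],bf(r[0]))
x=cv2.imread('pics/top3.png')[150:305,230:380];cv2.imwrite('pics/crop3.png',cv2.resize(x,None,fx=3.8,fy=3.8,interpolation=cv2.INTER_CUBIC))
"
```

```text
5.15 [-96.8, -15.2, 2.6] [ 3.142 -0.    -0.459] F [-0.8, 0.6, -0.7] 0.6
top plate_front 0.46 [-61.1, 289.1, -3.5]
wrist plate 0.71 [-53.1, 1.0, 2.1]
wrist plate_front 0.7 [-15.5, -2.7, 5.5]
wrist plate_rear 0.88 [-83.6, 2.2, 5.5]
wrist plate_left 0.91 [-52.6, 45.8, 7.5]
wrist plate_right 0.76 [-49.8, -46.4, 9.2]
scene plate 0.93 [-50.7, -7.5, 0.8]
scene plate_front 0.57 [-18.0, -0.5, 8.6]
scene plate_rear 0.67 [-81.3, -1.4, 6.9]
scene plate_left 0.88 [-50.5, 42.5, 5.3]
scene plate_right 0.96 [-51.1, -49.8, 9.2]
```

View pics/wrist3.png

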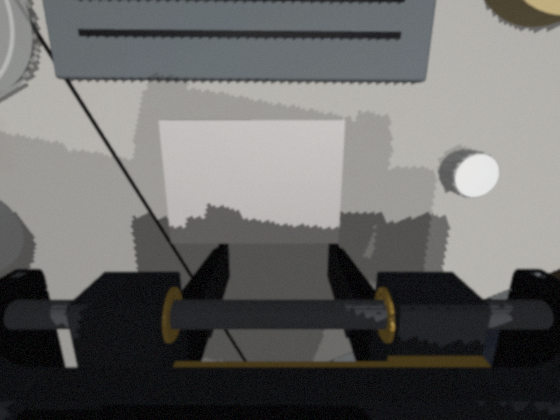

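The wrist view shows the plate square to the board (front edge at row 120, board edge at row 79), centred at y≈0 in board coordinates. I'll centre the fingers on it.

>>> {"name": "arm_command", "arguments": {
  "rows": [
    [[-0.02,0,0],0],
    [[0,-0.028,0],0],
    [[0,-0.028,0],0],
    [[0.02,0,0],0],
    [[0.02,0,0],0]
  ]
}}

```text
t: 6.55
eef_pos: [422.6, -210.5, 2.7]
tcp_rot: [3.142, -0.0, -0.458]
ft_force: [-0.6, 0.2, 1.0]
opening: 0.6
grip_force: 0.5
```

>>> {"name": "arm_command", "arguments": {
  "rows": [
    [[0.02,0,0],0],
    [[0.02,0,0],0],
    [[0.01,0,0],0],
    [[0.004,0,0],0],
    [[0,0,0],0]
  ]
}}

```text
t: 7.05
eef_pos: [434.2, -216.7, 2.6]
tcp_rot: [3.141, -0.0, -0.459]
ft_force: [-0.2, -0.2, -0.3]
opening: 0.599
grip_force: 0.0
```

```bash
python3 -c "
from h import *
show()"
```

```text
7.05 [-78.9, -1.3, 2.6] [ 3.141 -0.    -0.459] F [-0.1, -0.3, -0.3] 0.6
```

Small steps until contact force.

>>> {"name": "arm_command", "arguments": {
  "rows": [
    [[0.004,0,0],0],
    [[0.004,0,0],0],
    [[0.004,0,0],0],
    [[0.004,0,0],0],
    [[0,0,0],0]
  ]
}}

```text
t: 7.55
eef_pos: [435.9, -217.3, 2.5]
tcp_rot: [-3.141, 0.004, -0.459]
ft_force: [-8.9, 3.3, 6.8]
opening: 0.598
grip_force: 4.6
```

```bash
python3 -c "
from h import *
show()"
```

```text
7.55 [-77.1, -1.1, 2.5] [-3.141  0.004 -0.459] F [-9.5, -1.0, 6.8] 0.6
```

>>> {"name": "arm_command", "arguments": {
  "rows": [
    [[0.0005,0,-0.012],0],
    [[0.001,0,-0.012],0],
    [[0.0015,0,-0.012],0],
    [[0.002,0,-0.012],0],
    [[0,0,0],0]
  ]
}}

```text
t: 8.05
eef_pos: [437.0, -217.7, 14.4]
tcp_rot: [-3.141, 0.005, -0.459]
ft_force: [-7.5, 4.3, 1.0]
opening: 0.599
grip_force: 4.0
```

```bash
python3 -c "
from h import *
show()
for cam in ['scene','wrist']:
 p,d,c=snap(cam,cam+'4')
 for n in ['plate','plate_front','plate_rear','plate_left','plate_right']:
  for r in mark(cam,n)[:1]: print(cam,n,r[1],bf(r[0]))
x=cv2.imread('pics/scene4.png');cv2.imwrite('pics/scene4x.png',x)
"
```

```text
8.05 [-76.0, -0.9, 14.4] [-3.141  0.005 -0.459] F [-8.6, 0.6, 1.0] 0.6
scene plate 0.66 [-32.6, -5.4, 7.2]
scene plate_rear 0.67 [-61.5, -1.9, 17.2]
scene plate_left 0.75 [-33.9, 42.2, 11.9]
scene plate_right 0.69 [-49.7, -112.6, 2.7]
wrist plate 0.85 [-35.3, 1.1, 8.1]
wrist plate_rear 0.92 [-66.5, 3.6, 17.4]
wrist plate_left 0.72 [-35.3, 42.8, 15.4]
wrist plate_right 0.66 [-27.7, -46.7, 14.2]
```

View pics/scene4.png

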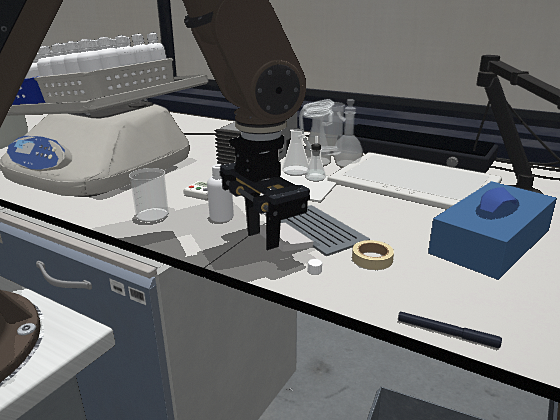

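The scene view shows the fingers behind the plate at about (262,240); the detector puts the rear edge at z≈17 mm, so the plate is tipping. I'll keep following the arc.

>>> {"name": "arm_command", "arguments": {
  "rows": [
    [[0.002,0,-0.012],0],
    [[0.003,0,-0.012],0],
    [[0.004,0,-0.012],0],
    [[0.005,0,-0.012],0],
    [[0,0,0],0]
  ]
}}

```text
t: 9.15
eef_pos: [439.9, -219.1, 26.5]
tcp_rot: [-3.141, 0.005, -0.459]
ft_force: [-9.3, 4.3, 3.5]
opening: 0.601
grip_force: 5.1
```

```bash
cat > m.py <<'E'
from h import *
show()
for cam in ['wrist']:
 p,d,c=snap(cam,cam+'m')
 for n in ['plate','plate_rear','plate_left','plate_right']:
  for r in mark(cam,n)[:1]: print(cam,n,r[1],bf(r[0]))
E
python3 m.py
```

```text
9.15 [-72.7, -0.9, 26.5] [-3.141  0.005 -0.459] F [-10.2, -0.3, 3.5] 0.6
wrist plate 0.97 [-33.1, 0.9, 12.8]
wrist plate_rear 0.81 [-61.5, 0.8, 31.7]
wrist plate_left 0.87 [-33.1, 43.8, 20.4]
wrist plate_right 0.69 [-28.1, -48.6, 21.6]
```

>>> {"name": "arm_command", "arguments": {
  "rows": [
    [[0.0045,0,-0.012],0],
    [[0.0055,0,-0.012],0],
    [[0.006,0,-0.012],0],
    [[0.007,0,-0.012],0],
    [[0,0,0],0]
  ]
}}

```text
t: 9.9
eef_pos: [445.3, -221.8, 38.7]
tcp_rot: [-3.141, 0.005, -0.459]
ft_force: [-8.2, 4.6, 6.3]
opening: 0.601
grip_force: 5.8
```

```bash
python3 m.py
```

```text
9.9 [-66.7, -0.9, 38.7] [-3.141  0.005 -0.459] F [-9.4, 0.5, 6.3] 0.6
wrist plate 0.77 [-34.4, 1.5, 18.2]
wrist plate_rear 0.78 [-55.3, 3.9, 40.3]
wrist plate_left 0.6 [-32.2, 44.1, 21.8]
wrist plate_right 0.72 [-58.7, 3.6, 43.5]
```

>>> {"name": "arm_command", "arguments": {
  "rows": [
    [[0.007,0,-0.012],0],
    [[0.009,0,-0.012],0],
    [[0.011,0,-0.012],0],
    [[0.013,0,-0.012],0],
    [[0,0,0],0]
  ]
}}

```text
t: 10.65
eef_pos: [454.4, -226.4, 51.1]
tcp_rot: [-3.141, 0.004, -0.459]
ft_force: [-10.6, 6.2, 12.6]
opening: 0.597
grip_force: 8.3
```

```bash
python3 m.py
```

```text
10.65 [-56.5, -1.0, 51.1] [-3.141  0.004 -0.459] F [-12.2, 0.8, 12.6] 0.6
wrist plate 0.89 [-26.1, 0.3, 29.0]
wrist plate_rear 0.66 [-41.8, 2.6, 55.8]
wrist plate_left 0.76 [-24.4, 43.4, 32.6]
wrist plate_right 0.8 [-17.0, -47.0, 33.2]
```

>>> {"name": "arm_command", "arguments": {
  "rows": [
    [[0.004,0,-0.008],0],
    [[0.008,0,-0.008],0],
    [[0.012,0,-0.008],0],
    [[0,0,0],0],
    [[0,0,0],0]
  ]
}}

```text
t: 11.4
eef_pos: [460.4, -229.4, 57.0]
tcp_rot: [-3.141, 0.002, -0.459]
ft_force: [-7.5, 3.6, 11.0]
opening: 0.6
grip_force: 6.7
```

```bash
python3 m.py
```

```text
11.4 [-49.8, -1.0, 57.0] [-3.141e+00  2.000e-03 -4.590e-01] F [-8.3, -0.1, 11.0] 0.6
wrist plate 0.55 [-46.9, -112.4, 2.8]
wrist plate_rear 0.75 [-37.6, 5.4, 60.6]
wrist plate_left 0.78 [-20.1, 46.2, 33.5]
wrist plate_right 0.9 [-13.0, -48.7, 35.0]
```

>>> {"name": "arm_command", "arguments": {
  "rows": [
    [[0.007,0,-0.006],0],
    [[0.009,0,-0.007],0],
    [[0.011,0,-0.006],0],
    [[0.013,0,-0.006],0],
    [[0,0,0],0]
  ]
}}

```text
t: 12.15
eef_pos: [470.4, -234.4, 63.7]
tcp_rot: [3.142, -0.0, -0.459]
ft_force: [-5.3, 2.8, 11.9]
opening: 0.6
grip_force: 6.6
```

```bash
python3 m.py
```

```text
12.15 [-38.5, -1.1, 63.7] [ 3.142 -0.    -0.459] F [-6.0, 0.1, 11.9] 0.6
wrist plate 0.61 [-23.0, 1.0, 36.2]
wrist plate_rear 0.59 [-22.7, 4.0, 69.3]
wrist plate_left 0.69 [-13.7, 45.6, 36.4]
wrist plate_right 0.72 [-6.7, -48.9, 38.8]
```

>>> {"name": "arm_command", "arguments": {
  "rows": [
    [[0.014,0,-0.006],0],
    [[0.016,0,-0.005],0],
    [[0.018,0,-0.004],0],
    [[0.02,0,-0.002],0],
    [[0,0,0],0]
  ]
}}

```text
t: 12.9
eef_pos: [487.2, -242.9, 69.1]
tcp_rot: [3.141, -0.005, -0.459]
ft_force: [-1.8, 3.4, 21.8]
opening: 0.6
grip_force: 10.7
```

```bash
python3 m.py
```

```text
12.9 [-19.7, -1.3, 69.1] [ 3.141 -0.005 -0.459] F [-3.1, 2.2, 21.8] 0.6
wrist plate 0.95 [-11.3, 2.1, 37.6]
wrist plate_rear 0.9 [-7.5, 2.2, 72.5]
wrist plate_left 0.95 [-4.2, 44.3, 40.3]
wrist plate_right 0.64 [0.1, -50.5, 40.4]
```

View pics/wristm.png

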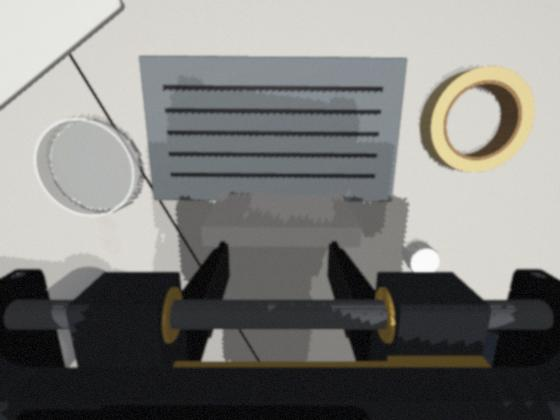

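The wrist view shows the plate standing nearly upright at the board's near edge (top edge at row 235, columns 203-360), with the tips resting on its top rim. I'll drag it on past vertical while easing the downward load.

>>> {"name": "arm_command", "arguments": {
  "rows": [
    [[0.012,0,-0.005],0],
    [[0.012,0,-0.002],0],
    [[0.012,0,0],0],
    [[0.012,0,0],0],
    [[0,0,0],0]
  ]
}}

```text
t: 13.65
eef_pos: [498.0, -248.3, 70.5]
tcp_rot: [3.141, -0.005, -0.459]
ft_force: [-0.3, 2.0, 15.0]
opening: 0.596
grip_force: 7.6
```

```bash
python3 m.py
```

```text
13.65 [-7.7, -1.4, 70.5] [ 3.141 -0.005 -0.459] F [-1.2, 1.7, 15.0] 0.6
wrist plate 0.6 [-5.0, 2.8, 42.7]
wrist plate_rear 0.98 [6.1, 2.8, 66.4]
wrist plate_left 0.8 [0.7, 44.8, 38.2]
wrist plate_right 0.78 [7.1, -49.7, 42.7]
```

>>> {"name": "arm_command", "arguments": {
  "rows": [
    [[0.012,0,0],0],
    [[0.016,0,0.002],0],
    [[0.02,0,0.004],0],
    [[0.02,0,0.006],0],
    [[0,0,0],0]
  ]
}}

```text
t: 14.4
eef_pos: [514.8, -256.8, 68.1]
tcp_rot: [3.141, -0.009, -0.459]
ft_force: [4.5, -1.6, 17.2]
opening: 0.598
grip_force: 8.7
```

```bash
python3 m.py
```

```text
14.4 [11.1, -1.5, 68.1] [ 3.141 -0.009 -0.459] F [4.8, 0.6, 17.2] 0.6
wrist plate 0.89 [7.9, 1.9, 40.5]
wrist plate_rear 0.84 [23.8, 3.4, 64.7]
wrist plate_left 0.63 [11.9, 44.5, 35.2]
wrist plate_right 0.95 [17.1, -48.6, 41.4]
```

>>> {"name": "arm_command", "arguments": {
  "rows": [
    [[0.02,0,0],0],
    [[0.02,0,0],0],
    [[0.02,0,0],0],
    [[0.02,0,0],0],
    [[0,0,0],0]
  ]
}}

```text
t: 15.15
eef_pos: [529.9, -263.9, 65.6]
tcp_rot: [3.142, 0.0, -0.459]
ft_force: [0.5, -0.4, -0.4]
opening: 0.597
grip_force: 0.0
```

```bash
python3 m.py
```

```text
15.15 [27.8, -1.2, 65.6] [ 3.142  0.    -0.459] F [0.6, -0.1, -0.4] 0.6
wrist plate 0.67 [37.9, -1.0, 23.0]
wrist plate_rear 0.67 [68.8, 2.5, 10.8]
wrist plate_left 0.75 [36.1, 46.2, 14.4]
wrist plate_right 0.73 [42.9, -47.7, 16.0]
```

View pics/wristm.png

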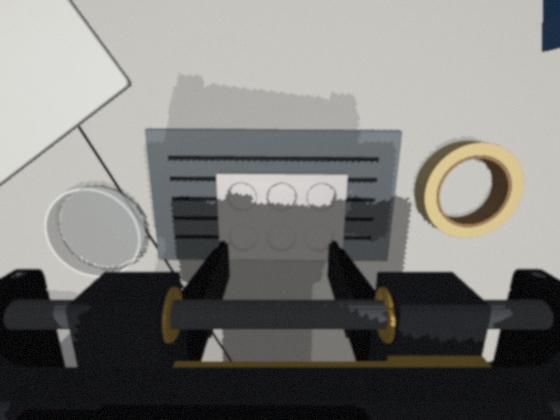

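The plate has flipped: it lies on the board with its six wells up, at columns 217-347, rows 173-260, with its near edge about level with the board's near edge. I'll go back behind it and push it in.

>>> {"name": "arm_command", "arguments": {
  "rows": [
    [[-0.06,0,0],0],
    [[-0.1,0,0],0],
    [[-0.1,0,0],0],
    [[0,0,0],0],
    [[0,0,0.05],0]
  ]
}}

```text
t: 15.9
eef_pos: [472.2, -235.6, 54.4]
tcp_rot: [3.141, -0.003, -0.459]
ft_force: [0.6, -0.6, -0.0]
opening: 0.6
grip_force: 0.0
```

>>> {"name": "arm_command", "arguments": {
  "rows": [
    [[0,0,0.06],0],
    [[0,0,0.06],0],
    [[0,0,0.035],0],
    [[0,0,0.012],0],
    [[0,0,0],0]
  ]
}}

```text
t: 16.4
eef_pos: [471.4, -235.0, 11.1]
tcp_rot: [-3.142, 0.001, -0.459]
ft_force: [0.8, -0.3, -0.8]
opening: 0.599
grip_force: 0.0
```

```bash
python3 m.py
```

```text
16.4 [-37.4, -1.2, 11.1] [-3.142e+00  1.000e-03 -4.590e-01] F [0.8, 0.1, -0.8] 0.6
wrist plate 0.82 [33.7, -1.1, 20.7]
wrist plate_rear 0.81 [66.8, 0.0, 12.5]
wrist plate_left 0.86 [35.5, 43.1, 15.8]
wrist plate_right 0.9 [44.1, -48.5, 15.1]
```

>>> {"name": "arm_command", "arguments": {
  "rows": [
    [[0.04,0,0],0],
    [[0.04,0,0],0],
    [[0.02,0,0],0],
    [[0.02,0,0],0],
    [[0.02,0,0],0]
  ]
}}

```text
t: 17.15
eef_pos: [502.8, -250.5, 11.5]
tcp_rot: [3.142, 0.001, -0.459]
ft_force: [-1.9, 1.5, 1.6]
opening: 0.599
grip_force: 0.9
```

>>> {"name": "arm_command", "arguments": {
  "rows": [
    [[0.016,0,0],0],
    [[0.012,0,0],0],
    [[0.006,0,0],0],
    [[0,0,0],0],
    [[0,0,0],0]
  ]
}}

```text
t: 17.65
eef_pos: [510.3, -254.2, 11.6]
tcp_rot: [3.142, -0.0, -0.459]
ft_force: [-1.0, -0.9, -0.7]
opening: 0.603
grip_force: 0.0
```

```bash
python3 m.py
```

```text
17.65 [5.9, -1.2, 11.6] [ 3.142 -0.    -0.459] F [-0.5, -1.2, -0.7] 0.6
wrist plate 0.7 [48.0, 2.5, 18.5]
wrist plate_rear 0.6 [82.3, 0.1, 12.9]
wrist plate_left 0.76 [50.6, 42.4, 13.4]
wrist plate_right 0.95 [49.9, -49.1, 17.8]
```

Plate centred near x≈49, y≈-1. Back off and raise, then check.

>>> {"name": "arm_command", "arguments": {
  "rows": [
    [[-0.06,0,0],0],
    [[-0.1,0,0],0],
    [[-0.08,0,-0.04],0],
    [[0,0,-0.15],0],
    [[0,0,-0.15],0]
  ]
}}

```text
t: 18.4
eef_pos: [455.7, -227.2, 97.3]
tcp_rot: [-3.141, 0.002, -0.459]
ft_force: [0.7, -0.9, -0.1]
opening: 0.598
grip_force: 0.0
```

>>> {"name": "arm_command", "arguments": {
  "rows": [
    [[0,0,-0.15],0],
    [[0,0,-0.1],0],
    [[0,0,0],0],
    [[0,0,0],0],
    [[0,0,0],0]
  ]
}}

```text
t: 18.9
eef_pos: [456.1, -227.4, 158.2]
tcp_rot: [-3.141, 0.002, -0.459]
ft_force: [0.4, 0.5, -1.1]
opening: 0.603
grip_force: 0.0
```

```bash
python3 m.py
```

```text
18.9 [-54.6, -1.2, 158.2] [-3.141e+00  2.000e-03 -4.590e-01] F [0.1, 0.6, -1.1] 0.6
wrist plate 0.69 [46.9, -0.8, 20.2]
wrist plate_rear 0.77 [81.9, 3.5, 10.8]
wrist plate_left 0.98 [47.9, 45.9, 10.4]
wrist plate_right 0.63 [55.6, -49.3, 15.5]
```

View pics/wristm.png

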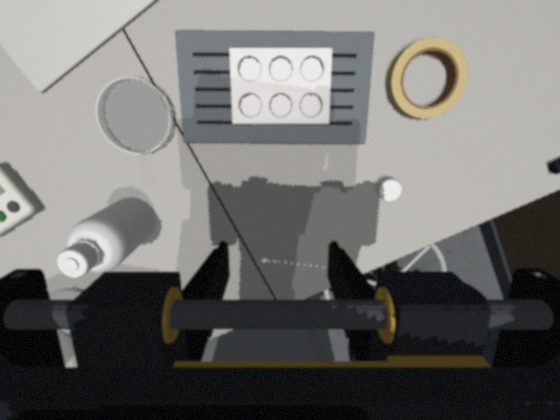

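The plate (columns 230-332, rows 47-125) lies flat with its wells up, with board showing on all sides (board rows 30-143, columns 177-374).

```bash
python3 -c "
from cell import env
print(env.job_done())"
```

```text
the job is handed in; nothing more can be done
None
```

The plate was tipped up against the board's near edge, flipped and pushed on. It looked flat, wells up and wholly on the board in the last picture, and the job was handed in at about 19 s, with no verdict reported.

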